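# Clear the gel tray and set the comb gap

### The arm

A 6-joint arm with a two-finger parallel gripper is mounted at the origin on the work surface. World frame = base frame: x ahead of the robot, y to its left, z up, the work surface at z = 0. Lengths are in m, angles in rad, forces in N, time in s.
With the tool pointing down it reaches from about 0.375 to 0.975 m from the base axis. Payload 3.8 kg.
Tool frame: the origin (TCP) lies midway between the tips of the shut fingers; the grasp point (between the pads) lies 19 mm behind it; z points along the fingers, y is the direction in which the jaws open and shut (so a half turn about z gives the same grasp; the last joint's range is limited). The gripper opens to 85 mm and grips with 20 to 120 N. Pads are 22 mm wide; open, the fingers measure 114 mm over their backs; the gripper's body (76 mm by 85 mm) begins 54 mm behind the grasp point. The pads swing forward as they close: fully open they stand 13 mm farther back than shut.
Start: joints at [-1.206, 0.264, 1.604, -0, 1.274, -0.037], TCP at [0.264, -0.621, 0.231] pointing down, gripper open.
Joint ranges: [-2.63, 2.63], [-0.94, 2.18], [0.31, 2.57], [-1.31, 4.45], [0, 2.66], [-2.55, 2.55]. Speed limits (rad/s): [2.57, 2.57, 3.14, 3.14, 3.14, 3.14].

### API

Orientations are given as a rotation vector (axis times angle).
In Python, from workcell import bot gives the robot as it stands.
- The arm moves only by the tool drive_tool, never from a script. Its argument "deltas" is a list of rows, each an object with "hand": the opening, from 0 (shut) to 1 (fully open); "offset": the shift along the world's x, y, z in cm, a list of three; "angular": the turn, a rotation vector about the world's x, y, z in degrees, a list of three. A call has 1 to 8 rows; each row is the pose to reach, as a shift and turn from the pose commanded when the call began; what a row does not reach only later rows make up. A row lasts 1/8 s, in which the tool goes at most 62.5 mm and 10.7 degrees, less where a joint would pass 70% of its speed; a pose out of reach is approached as far as the arm can. A call with a gripper value outside its range is refused whole. The fingers move at their own pace and stop on an object; "force" is the grip in N (left out, the last holds). Time passes only in rows, so rows that repeat a pose let the fingers close. It gives the time, the measured TCP pose, the force and the opening at its end, in the units of the state.
- bot.read_state(): the state, without advancing time (a new reading comes with each control period).
- bot.read_camera(name): name is "scene" or "top" or "wrist"; returns a dict with "frame" (400x640x3 uint8, blue, green, red), "mtx" (3x3 intrinsics, pixels), "R" (3x3) and "t" (3): a world point X has camera coordinates R X + t. Camera axes: x right, y down, z forward; pixel columns grow to the right and rows downward; lengths in m; the calibration is good to about 2 mm. A picture is of the moment at which its call begins. There is no depth.
- bot.finish_job(): hands the job in, once; it reports no verdict.
The state is a dict: "time": time; "q": joint angles; "joint_vel": joint speeds; "joint_torque": joint torques, N m; "tool_pos": TCP position; "tcp_rot": TCP orientation; "wrist_force": force on the tool from outside, world axes, zero at the start; "torque": the same for the moment, N m; "width": opening from 0.0 (shut) to 1.0 (fully open).
Only numpy, scipy, OpenCV 4.12 (cv2) and the standard library are available. Lean on these libraries where they do the work, as an engineer would, in place of code of your own. Each camera call takes 0.05 s, during which the arm holds its last target. There are 200 camera calls.

### The job

Get the gel casting tray ready: with the scraper block, push all four chips of dried gel along the tray floor and out of its open end into the pan, keeping the fingers off the chips, then stand the scraper back upright on the bench. Then turn the comb's thumbscrew clockwise until it seats, so that the comb's teeth stand on the tray floor, and back it off a quarter turn. Finish still gripping the thumbscrew, holding it still there so that I can tighten the lock nut under it, and do not disturb the other things on the bench.

Things in the scene. Friction and masses are not known exactly. Their poses are not given: they have to be found in the camera images.
- caster: Gel caster, fixed: grey base plate 172 x 255 mm carrying a pale acrylic casting tray. Origin on the bench plane under the tray's middle; own y along its length. Tray floor: 22 mm above the bench, own x -65 to +65 mm, own y from -125 mm (open end, no wall) to +116 mm (black end gate). Side walls 6 mm thick along both long sides, tops 50 mm above the bench.
- bridge (a point): Middle of the top of the black comb bridge (caster own x 0, y +97 mm, 66 mm above the bench; caster's axes): a bar 170 mm (x) by 30 mm (y), 12 mm thick, across the tray from wall to wall, with the white comb hanging under it. From it to the open end the tray has no fittings.
- tray_lip (a point): Middle of the tray floor's top edge at the open end (caster own x 0, y -125 mm, 22 mm above the bench); caster's axes. Chips pushed past it along own -y drop into the pan.
- thumbscrew (a joint): Turn of the comb's height screw (upright, right-hand thread, 2 mm per turn), rad; grows clockwise seen from above. 0 = seated: the comb's teeth stand on the tray floor and the screw stops dead. Negative = backed off anticlockwise; -1.57 is a quarter turn off. Starts between -2.9 and -1.5. Drag about 0.06 N m; stays where it is left.
- tab (a point): Grip point on the axis of the height screw, a steel spade-head thumbscrew in the bridge's middle. Its flat upright tab is 40 mm wide (own x), 10 mm thick (own y), 30 mm tall (82 to 112 mm above the bench when seated, up to 1 mm higher backed off); this point is 13 mm below its top. Axes turn with the screw. Below: round neck 15 mm across, hexagon lock nut 20 mm across, top 72 mm above the bench.
- pan: Shallow open white plastic pan, fixed, 150 x 90 mm (own x, y), 14 mm tall, walls 3 mm, inner floor 3 mm above the bench. Origin under its centre. It stands close against the tray's open end, below the floor's level and square to it, its centre at caster own y -175 mm, x within 6 mm of the middle.
- scraper: White plastic scraper block, 0.09 to 0.18 kg, standing upright on the bench at the robot's left. Origin at the centre of its underside (working edge), own x along its length. Foot 110 x 24 mm (x, y), 22 mm tall; above it an upright grip 84 mm long and 18 mm thick (own y), 22 to 72 mm above the underside. Fits between the tray walls with 10 mm to spare at each end.
- chip1: Loose hard chip of dried gel, dull amber, a flat flake about 21 mm across and 7 mm thick, 12 g (varies). Origin at the centre of its flat underside. Starts on the tray floor, its centre at caster own y -100 to -15 mm and own x within 44 mm of the middle.
- chip2: Loose hard chip of dried gel, dull amber, a flat flake about 19 mm across and 7 mm thick, 12 g (varies). Origin at the centre of its flat underside. Starts on the tray floor, its centre at caster own y -100 to -15 mm and own x within 44 mm of the middle.
- chip3: Loose hard chip of dried gel, dull amber, a flat flake about 19 mm across and 7 mm thick, 12 g (varies). Origin at the centre of its flat underside. Starts on the tray floor, its centre at caster own y -100 to -15 mm and own x within 44 mm of the middle.
- chip4: Loose hard chip of dried gel, dull amber, a flat flake about 21 mm across and 7 mm thick, 12 g (varies). Origin at the centre of its flat underside. Starts on the tray floor, its centre at caster own y -100 to -15 mm and own x within 44 mm of the middle.
- gate: Bystander: the tray's second end gate, taken out: black bar 128 x 28 x 8 mm with a small finger rib, lying flat on the bench. Origin at its underside. Leave it alone.
- spare_comb: Bystander: a spare white comb, 122 x 34 x 4 mm, lying flat on the bench. Origin at its underside. Leave it alone.
- vial1: Bystander: screw-cap vial, 27 mm diameter, 44 mm tall, white cap, red contents. Origin at its underside. Leave it alone.
- vial2: Bystander: second screw-cap vial, the same. Origin at its underside. Leave it alone.
- pipette: Bystander: white hand pipette, about 230 mm long, 28 mm thick, lying on the bench along its own x. Origin at its underside. Leave it alone.
- jug: Bystander: translucent plastic jug, 110 mm diameter, 130 mm tall, with a handle. Origin at its underside. Leave it alone.
- bottle: Bystander: amber reagent bottle, 72 mm diameter, 150 mm tall, with a cap. Origin at its underside. Leave it alone.
Mind the look-alikes: they are no part of the job. Leave any green or purple look-alike of the scraper alone. Leave any green or yellow look-alike of the pan alone.

How it is judged:
On the way, in this order (a step that is already met when the one before it is completed fails the run):
1. all four chips lie in the pan (x of chip1 in the frame of pan between -0.075 and 0.075 m and y of chip1 in the frame of pan between -0.045 and 0.047 m and height (world z) of each of chip1, chip2, chip3, chip4 below 0.021 m and x of chip2 in the frame of pan between -0.075 and 0.075 m and y of chip2 in the frame of pan between -0.045 and 0.047 m and x of chip3 in the frame of pan between -0.075 and 0.075 m and y of chip3 in the frame of pan between -0.045 and 0.047 m and x of chip4 in the frame of pan between -0.075 and 0.075 m and y of chip4 in the frame of pan between -0.045 and 0.047 m), for 0.2 s.
2. the thumbscrew is turned clockwise until it seats (within 0.08 rad) (value of joint thumbscrew above -0.08 rad), for 0.1 s.
At the end, for the whole second after the job is handed in: All four chips lie in the pan; the scraper stands upright on the bench (not in the pan, tilt under 0.15 rad) and is let go; the thumbscrew is a quarter turn (1.57 rad, give or take 0.3) back from its seat, still (under 0.1 rad/s) and gripped between the fingers (over 2 N) (all of step 1 and height (world z) of scraper below 0.006 m and angle between scraper's own z axis and vertical below 0.15 rad and contact force between scraper and pan below 0.05 N and contact force between the fingers and scraper below 0.05 N and value of joint thumbscrew between -1.87 and -1.27 rad and velocity of joint thumbscrew between -0.1 and 0.1 rad/s and contact force between the fingers and thumbscrew above 2 N); the arm keeps its last pose, push and grip.
It fails at once if the fingers touch a chip (contact force between the fingers and chip1 above 0.5 N or contact force between the fingers and chip2 above 0.5 N or contact force between the fingers and chip3 above 0.5 N or contact force between the fingers and chip4 above 0.5 N).
It fails at once if a bystander is moved by more than 25 mm or tipped over (distance of any of gate, spare_comb, vial1, vial2, pipette, jug, bottle from where it was at the start of the episode above 0.025 m or angle between any of gate, spare_comb, vial1, vial2, pipette, jug, bottle's own z axis and vertical above 0.5 rad).
It also fails if it takes over 72 s, if anything falls off the work surface, if the arm or the gripper's body presses on something with over 40 N, if the wrist force passes 120 N, or if a joint passes its speed limit or range.

## Working session

There is one attempt and no reset: what is moved stays moved. The work goes in short steps, Python scripts to look and compute and a tool call to move; the robot and the scene stay as the last step left them, time stands still between calls to the robot, and variables do not carry over. Pictures are saved under pics/ and viewed, about 8 in all and at most 12, crops included, and the job is handed in when it is done.

Besides the shell and the picture viewer there is one more tool, called after "Call:" in YAML: its name, and indented under it one key for each argument. drive_tool: Moves the arm, as the interface text tells. Its arguments: {"type":"object","properties":{"deltas":{"type":"array"},"force":{"type":"number"}},"required":["deltas"]}

```bash
mkdir -p pics
cat > h.py <<'E'
from workcell import bot
import numpy as np, cv2
from scipy.spatial.transform import Rotation as Ro
def snap(n,f):
    c=bot.read_camera(n); cv2.imwrite('pics/'+f,c['frame']); np.savez('pics/'+f+'.npz',**{k:np.array(c[k]) for k in('mtx','R','t')}); return c
def w(c,u,v,z):
    d=c['R'].T@np.linalg.inv(c['mtx'])@np.array([u,v,1.]); o=-c['R'].T@c['t']
    return o+d*(z-o[2])/d[2]
def px(c,X):
    p=c['mtx']@(c['R']@np.array(X)+c['t']); return p[:2]/p[2]
E
python3 - <<'E'
from h import *
for n in('top','scene'):
    c=snap(n,n+'1.png'); print(n,-c['R'].T@c['t'],c['mtx'][0,0])
s=bot.read_state(); print(s)
E
```

```text
top [0.11786356 0.07134013 1.5778955 ] 478.5495375419553
scene [ 1.56518547 -0.46238958  0.84527433] 502.4487489281618
{'time': 0.1, 'q': array([-1.20586145e+00,  2.64655270e-01,  1.60527346e+00,  4.12833855e-05,
        1.27373177e+00, -3.68872905e-02]), 'joint_vel': array([ 0.00081739,  0.00047941, -0.00421146, -0.00039279,  0.00035992,
        0.00121773]), 'joint_torque': array([ 4.17750070e-04, -5.16707325e+01, -3.68589592e+01, -8.91450054e-05,
        6.25439541e-03, -1.10344280e-05]), 'tool_pos': array([ 0.26376313, -0.62058552,  0.23008229]), 'tcp_rot': array([-3.07639844e+00, -6.26515988e-01,  4.68928037e-04]), 'wrist_force': array([-0.35308454,  0.1623968 ,  0.74014709]), 'torque': array([-0.08083213, -0.0433078 , -0.0321115 ]), 'width': 0.9992421287876289}
```

View pics/top1.png

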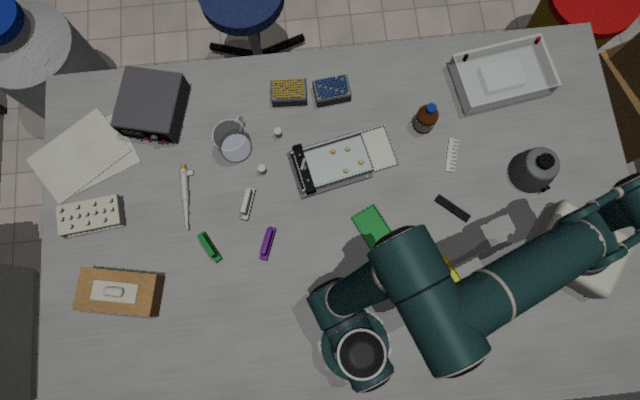

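View pics/scene1.png

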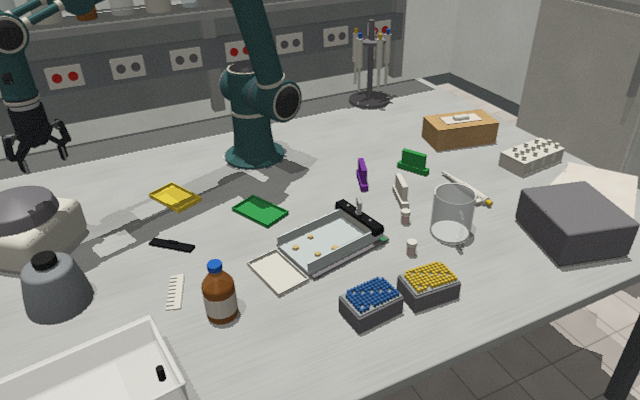

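Top view: scraper at about (247,204), caster about (335,162) with its bridge at (303,168), white pan at (380,148). The chips are on the tray and the vials are at (262,169) and (278,132). I'll enlarge this area for measuring.

Run:
```python
from h import *
im=cv2.imread('pics/top1.png')[120:230,225:405]
cv2.imwrite('pics/crop1.png',cv2.resize(im,None,fx=4.4,fy=4.4,interpolation=cv2.INTER_CUBIC))
```

```text
(no output)
```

View pics/crop1.png

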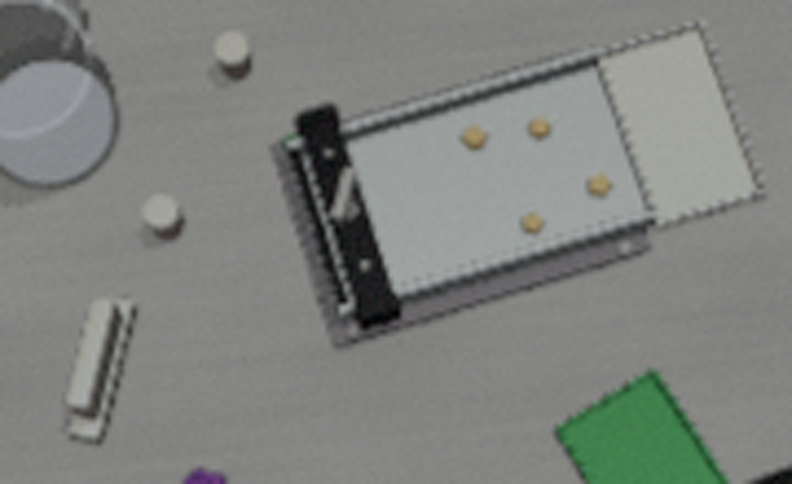

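Run:
```python
from h import *
c=np.load('pics/top1.png.npz')
g=lambda a,b,z: w(c,225+(a-2)/4.4,120+(b-2)/4.4,z)[:2]*1000
for n,a,b,z in [('br1',298,113,.066),('br2',335,105,.066),('br3',360,325,.066),('br4',399,315,.066),('pan1',700,24,.014),('pan2',762,193,.014),('base1',340,347,.006),('base2',650,250,.006),('base3',275,145,.006),
 ('c1',474,137,.029),('c2',540,128,.029),('c3',598,185,.029),('c4',532,223,.029),('sg1',95,298,.072),('sg2',120,300,.072),('sg3',70,408,.072),('sg4',95,415,.072),('sf1',136,300,.022),('sf2',101,440,.022),('sf3',68,432,.022),('tab1',350,170,.112),('tab2',340,217,.112),('v1',232,46,.044),('v2',162,212,.044),('jug',50,122,.13),('purple',205,480,.06)]:
  print(n,g(a,b,z).round(0))
B=np.mean([g(298,113,.066),g(335,105,.066),g(360,325,.066),g(399,315,.066)],0);print('B',B)
```

```text
br1 [658. 132.]
br2 [661. 104.]
br3 [489. 102.]
br4 [493.  72.]
pan1 [ 716. -188.]
pan2 [ 573. -217.]
base1 [488. 120.]
base2 [ 539. -126.]
base3 [655. 155.]
c1 [637.   0.]
c2 [639. -51.]
c3 [589. -90.]
c4 [564. -36.]
sg1 [529. 294.]
sg2 [525. 276.]
sg3 [448. 318.]
sg4 [441. 300.]
sf1 [537. 270.]
sf2 [432. 305.]
sf3 [441. 329.]
tab1 [594.  97.]
tab2 [559. 107.]
v1 [726. 179.]
v2 [598. 243.]
jug [648. 309.]
purple [387. 225.]
B [575.51997409 102.43151204]
```

Call:
drive_tool:
  deltas:
    - {"hand": 1,"offset": [23,46,2],"angular": [0,0,75]}
    - {"hand": 1,"offset": [23,46,2],"angular": [0,0,75]}
    - {"hand": 1,"offset": [23,46,2],"angular": [0,0,75]}
    - {"hand": 1,"offset": [23,46,2],"angular": [0,0,75]}
    - {"hand": 1,"offset": [23,46,2],"angular": [0,0,75]}
    - {"hand": 1,"offset": [23,46,2],"angular": [0,0,75]}
    - {"hand": 1,"offset": [23,46,2],"angular": [0,0,75]}
    - {"hand": 1,"offset": [23,46,2],"angular": [0,0,75]}

```text
time: 1.1
tool_pos: [0.4877, -0.1724, 0.2505]
tcp_rot: [-2.059, -2.373, 0.0]
wrist_force: [1.0, -0.3, -0.4]
width: 0.999
```

Call:
drive_tool:
  deltas:
    - {"hand": 1,"offset": [-0.8,45.8,-2],"angular": [0,0,66]}
    - {"hand": 1,"offset": [-0.8,45.8,-2],"angular": [0,0,66]}
    - {"hand": 1,"offset": [-0.8,45.8,-2],"angular": [0,0,66]}
    - {"hand": 1,"offset": [-0.8,45.8,-2],"angular": [0,0,66]}
    - {"hand": 1,"offset": [-0.8,45.8,-2],"angular": [0,0,66]}
    - {"hand": 1,"offset": [-0.8,45.8,-2],"angular": [0,0,66]}
    - {"hand": 1,"offset": [-0.8,45.8,-2],"angular": [0,0,66]}
    - {"hand": 1,"offset": [-0.8,45.8,-2],"angular": [0,0,66]}

```text
time: 2.1
tool_pos: [0.4784, 0.2866, 0.23]
tcp_rot: [-0.431, -3.111, 0.0]
wrist_force: [-0.4, -0.5, -0.7]
width: 0.994
```

Run:
```python
from h import *
c=snap('wrist','w1.png'); s=bot.read_state(); print(s['tool_pos'],s['tcp_rot'],s['q'],-c['R'].T@c['t'])
```

```text
[0.47854076 0.2875013  0.22985933] [-4.31743657e-01 -3.11039612e+00 -1.61523231e-03] [ 4.95356761e-01  4.49008023e-02  1.85762911e+00  1.73718414e-03
  1.23956248e+00 -8.00154251e-01] [0.39746305 0.31101037 0.37109478]
```

View pics/w1.png

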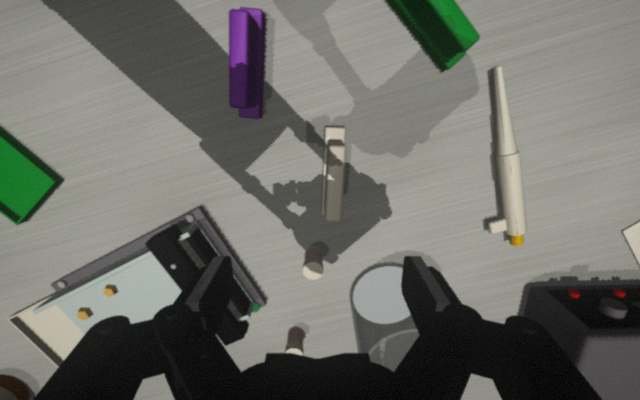

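Run:
```python
from h import *
im=cv2.imread('pics/w1.png')[110:235,290:390]
im=np.clip(im.astype(float)*1.8,0,255).astype('uint8')
cv2.imwrite('pics/w1c.png',cv2.resize(im,None,fx=4.5,fy=4.5,interpolation=cv2.INTER_CUBIC))
```

```text
(no output)
```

View pics/w1c.png

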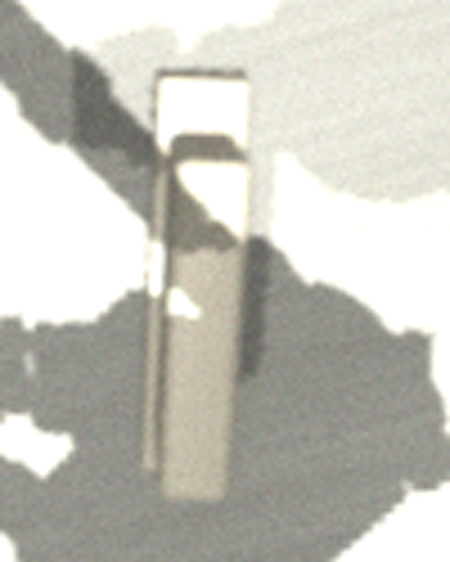

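Run:
```python
from h import *
c=np.load('pics/w1.png.npz')
f=lambda a,b,z:w(c,290+a/4.5,110+b/4.5,z)[:2]*1000
P=[f(*p,.072) for p in[(172,158),(248,158),(163,498),(227,498)]];print(np.round(P),np.mean(P,0))
d=P[2]+P[3]-P[0]-P[1];print('yaw',np.degrees(np.arctan2(d[1],d[0])),np.linalg.norm(d)/2)
print(f(157,73,.022),f(248,73,.022))
s=lambda u,v,z:w(c,u,v,z)[:2]*1000
print('chips',s(83,313,.029),s(110,290,.029))
```

```text
[[446. 309.]
 [451. 325.]
 [525. 285.]
 [529. 300.]] [488.05948423 304.56855535]
yaw -17.10681833149832 82.23364434876044
[432.78023758 310.06407744] [439.08062192 332.34154913]
chips [586.65461832 -83.63791532] [562.55709192 -28.53299309]
```

Call:
drive_tool:
  deltas:
    - {"hand": 1,"offset": [0.95,1.7,-5],"angular": [0,0,-1.3]}
    - {"hand": 1,"offset": [0.95,1.7,-10],"angular": [0,0,-1.3]}
    - {"hand": 1,"offset": [0.95,1.7,-15],"angular": [0,0,-1.3]}
    - {"hand": 1,"offset": [0.95,1.7,-18],"angular": [0,0,-1.3]}
    - {"hand": 1,"offset": [0.95,1.7,-19.4],"angular": [0,0,-1.3]}
    - {"hand": 1,"offset": [0.95,1.7,-19.4],"angular": [0,0,-1.3]}

```text
time: 2.9
tool_pos: [0.4886, 0.2996, 0.0361]
tcp_rot: [-0.473, -3.104, 0.002]
wrist_force: [0.1, 0.4, -0.4]
width: 1.001
```

Call:
drive_tool:
  deltas:
    - {"hand": 0,"offset": [0,0,0],"angular": [0,0,0]}
    - {"hand": 0,"offset": [0,0,0],"angular": [0,0,0]}
    - {"hand": 0,"offset": [0,0,0],"angular": [0,0,0]}
    - {"hand": 0,"offset": [0,0,0],"angular": [0,0,0]}
    - {"hand": 0,"offset": [0,0,0],"angular": [0,0,0]}
    - {"hand": 0,"offset": [0,0,0],"angular": [0,0,0]}
  force: 50

```text
time: 3.65
tool_pos: [0.4894, 0.3009, 0.0374]
tcp_rot: [0.472, 3.105, 0.001]
wrist_force: [-1.1, -0.7, 6.5]
width: 0.199
```

Call:
drive_tool:
  deltas:
    - {"hand": 0,"offset": [0,0,4],"angular": [0,0,0]}
    - {"hand": 0,"offset": [0,0,10],"angular": [0,0,0]}
    - {"hand": 0,"offset": [0,-3,15],"angular": [0,0,7]}
    - {"hand": 0,"offset": [2,-8,17],"angular": [0,0,14]}
    - {"hand": 0,"offset": [4,-14,17],"angular": [0,0,21]}
    - {"hand": 0,"offset": [7,-20,17],"angular": [0,0,28.6]}
    - {"hand": 0,"offset": [9.8,-25.8,17],"angular": [0,0,28.6]}
    - {"hand": 0,"offset": [9.8,-25.8,17],"angular": [0,0,28.6]}

```text
time: 4.65
tool_pos: [0.5877, 0.0388, 0.2057]
tcp_rot: [0.302, -3.126, 0.002]
wrist_force: [-0.7, 0.8, -0.9]
width: 0.203
```

Run:
```python
from h import *
c=snap('wrist','w2.png'); s=bot.read_state(); print(s['tool_pos'],s['tcp_rot'],s['q'],s['width'])
```

```text
[0.58718387 0.03996131 0.20557237] [ 3.03637643e-01 -3.12524766e+00  5.57983733e-04] [ 2.59084591e-02  1.20411836e-01  1.82184295e+00 -5.04102389e-04
  1.20093805e+00 -1.73841000e+00] 0.20802922770242946
```

View pics/w2.png

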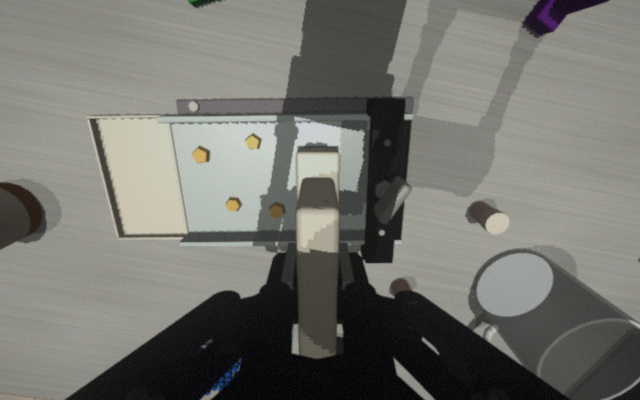

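Run:
```python
from h import *
c=np.load('pics/w2.png.npz')
f=lambda a,b,z:(w(c,a,b,z)[:2]*1000).round(1)
print('bridge',[f(*p,.066) for p in[(368,97),(406,97),(363,262),(394,262)]])
print('lip',[f(*p,.022) for p in[(172,123),(187,236)]])
print('wall out',[f(*p,.05) for p in[(158,119),(366,116),(180,244)]])
print('pan',[f(*p,.014) for p in[(90,119),(119,238)]])
print('tab',[f(*p,.112) for p in[(406,181),(380,220)]])
print('chips',[f(*p,.029) for p in[(200,155),(252,142),(233,205),(276,211)]])
im=cv2.imread('pics/w2.png')[85:275,340:440]
cv2.imwrite('pics/w2c.png',cv2.resize(im,None,fx=3.1,fy=3.1,interpolation=cv2.INTER_CUBIC))
```

```text
bridge [array([498.4,  69.1]), array([491.9, 102.4]), array([663. , 105.2]), array([656.6, 137.9])]
lip [array([ 562.6, -121.8]), array([693.6, -99.2])]
wall out [array([ 556.4, -122.6]), array([515.2,  74. ]), array([688.8, -95.7])]
pan [array([ 576.7, -212.8]), array([ 717.2, -184.9])]
tab [array([556.8, 108.3]), array([594.4,  96.4])]
chips [array([589.5, -87.8]), array([565. , -34.6]), array([640.1, -47.2]), array([638.,   2.])]
```

View pics/w2c.png

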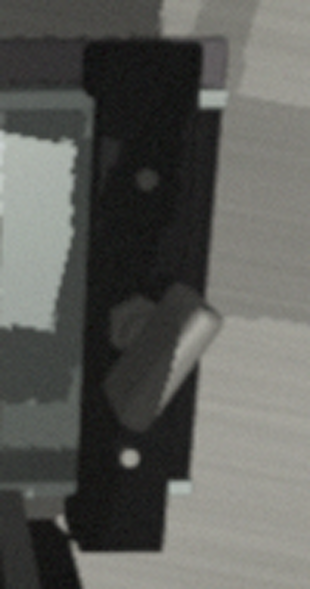

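Call:
drive_tool:
  deltas:
    - {"hand": 0,"offset": [0.45,-0.1,-4],"angular": [0,0,1.2]}
    - {"hand": 0,"offset": [0.45,-0.1,-8],"angular": [0,0,1.2]}
    - {"hand": 0,"offset": [0.45,-0.1,-11],"angular": [0,0,1.2]}
    - {"hand": 0,"offset": [0.45,-0.1,-13],"angular": [0,0,1.2]}
    - {"hand": 0,"offset": [0.45,-0.1,-13.5],"angular": [0,0,1.2]}
    - {"hand": 0,"offset": [0.45,-0.1,-13.5],"angular": [0,0,1.2]}

```text
time: 5.45
tool_pos: [0.5918, 0.0421, 0.0722]
tcp_rot: [-0.343, 3.122, 0.0]
wrist_force: [0.2, -0.1, -2.2]
width: 0.203
```

Call:
drive_tool:
  deltas:
    - {"hand": 0,"offset": [0,0,-0.4],"angular": [0,0,0]}
    - {"hand": 0,"offset": [0,0,-0.7],"angular": [0,0,0]}
    - {"hand": 0,"offset": [0,0,-0.9],"angular": [0,0,0]}
    - {"hand": 0,"offset": [0,0,-0.9],"angular": [0,0,0]}
    - {"hand": 0,"offset": [0,0,-0.9],"angular": [0,0,0]}

```text
time: 6.08
tool_pos: [0.5915, 0.0416, 0.0628]
tcp_rot: [-0.342, 3.123, 0.0]
wrist_force: [0.0, 0.4, -1.0]
width: 0.204
```

Call:
drive_tool:
  deltas:
    - {"hand": 0,"offset": [0,0,-0.15],"angular": [0,0,0]}
    - {"hand": 0,"offset": [0,0,-0.3],"angular": [0,0,0]}
    - {"hand": 0,"offset": [0,0,-0.3],"angular": [0,0,0]}
    - {"hand": 0,"offset": [0,0,-0.3],"angular": [0,0,0]}

```text
time: 6.58
tool_pos: [0.5914, 0.0416, 0.0597]
tcp_rot: [0.343, -3.123, -0.0]
wrist_force: [0.4, 1.0, -1.7]
width: 0.204
```

Call:
drive_tool:
  deltas:
    - {"hand": 0,"offset": [0,0,-0.1],"angular": [0,0,0]}
    - {"hand": 0,"offset": [0,0,-0.2],"angular": [0,0,0]}
    - {"hand": 0,"offset": [0,0,-0.2],"angular": [0,0,0]}

```text
time: 6.95
tool_pos: [0.5915, 0.0417, 0.0594]
tcp_rot: [0.343, -3.123, 0.0]
wrist_force: [-5.0, -0.2, 9.4]
width: 0.205
```

Call:
drive_tool:
  deltas:
    - {"hand": 0,"offset": [0,0,0.2],"angular": [0,0,0]}
    - {"hand": 0,"offset": [0.26,-1.17,0.2],"angular": [0,0,0]}
    - {"hand": 0,"offset": [0.52,-2.34,0.2],"angular": [0,0,0]}
    - {"hand": 0,"offset": [0.77,-3.5,0.2],"angular": [0,0,0]}
    - {"hand": 0,"offset": [1.03,-4.7,0.2],"angular": [0,0,0]}
    - {"hand": 0,"offset": [1.29,-5.86,0.2],"angular": [0,0,0]}
    - {"hand": 0,"offset": [1.55,-7.0,0.2],"angular": [0,0,0]}
    - {"hand": 0,"offset": [1.81,-8.2,0.2],"angular": [0,0,0]}

```text
time: 7.95
tool_pos: [0.6096, -0.0412, 0.0596]
tcp_rot: [0.343, -3.123, -0.0]
wrist_force: [0.5, 0.3, -0.6]
width: 0.209
```

Call:
drive_tool:
  deltas:
    - {"hand": 0,"offset": [0.24,-1.1,0],"angular": [0,0,0]}
    - {"hand": 0,"offset": [0.48,-2.2,0],"angular": [0,0,0]}
    - {"hand": 0,"offset": [0.72,-3.3,0],"angular": [0,0,0]}
    - {"hand": 0,"offset": [0.95,-4.3,0],"angular": [0,0,0]}
    - {"hand": 0,"offset": [1.15,-5.2,0],"angular": [0,0,0]}
    - {"hand": 0,"offset": [1.32,-6.0,0],"angular": [0,0,0]}
    - {"hand": 0,"offset": [1.5,-6.8,0],"angular": [0,0,0]}
    - {"hand": 0,"offset": [1.68,-7.6,0],"angular": [0,0,0]}

```text
time: 8.95
tool_pos: [0.6264, -0.1168, 0.0597]
tcp_rot: [0.343, -3.123, 0.0]
wrist_force: [-0.3, 1.5, -1.2]
width: 0.201
```

Run:
```python
from h import *
c=snap('wrist','w3.png'); s=bot.read_state(); print(s['tool_pos'],s['wrist_force'])
c=snap('scene','s2.png')
a=cv2.imread('pics/w3.png'); b=cv2.resize(cv2.imread('pics/s2.png')[190:320,210:420],None,fx=3,fy=3)
b=cv2.resize(b,(640,396)); a=a[:200]
cv2.imwrite('pics/m3.png',np.vstack([a,b]))
```

```text
[ 0.62675497 -0.11786278  0.05978985] [ 1.47636115 -1.39248559 -1.36912465]
```

View pics/m3.png

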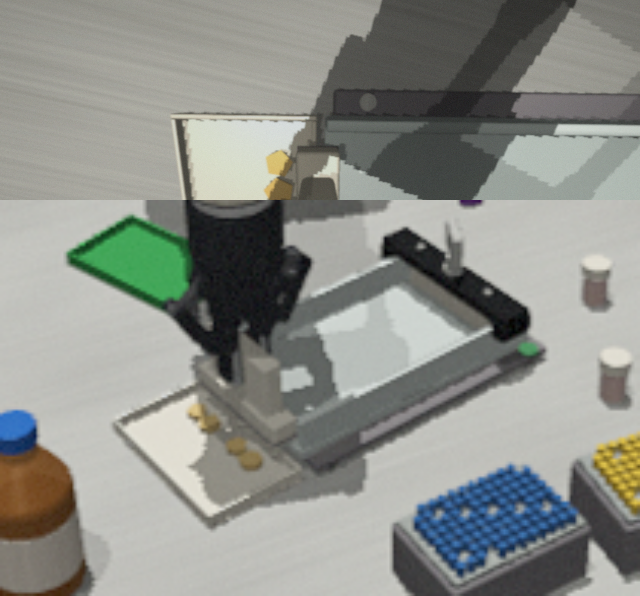

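Four chips are visible ahead of the scraper, over the pan floor (lower panel at about (195,411), (210,424), (236,446), (250,460)). I'll lift, then check from above.

Call:
drive_tool:
  deltas:
    - {"hand": 0,"offset": [0,0,3],"angular": [0,0,0]}
    - {"hand": 0,"offset": [0,0,8],"angular": [0,0,0]}
    - {"hand": 0,"offset": [0,2,14],"angular": [0,0,0]}
    - {"hand": 0,"offset": [-2,7,15],"angular": [0,0,-8]}
    - {"hand": 0,"offset": [-4,13,15],"angular": [0,0,-16]}
    - {"hand": 0,"offset": [-6,19,15],"angular": [0,0,-24]}
    - {"hand": 0,"offset": [-8,25,15],"angular": [0,0,-29]}
    - {"hand": 0,"offset": [-10,31,15],"angular": [0,0,-29]}

```text
time: 10.05
tool_pos: [0.5262, 0.1927, 0.2099]
tcp_rot: [0.451, 3.109, 0.001]
wrist_force: [1.6, 1.0, -1.3]
width: 0.203
```

Run:
```python
from h import *
c=snap('top','t2.png'); s=bot.read_state(); print(s['tool_pos'],s['tcp_rot'],s['width'])
d=snap('scene','s3.png')
a=cv2.resize(cv2.imread('pics/t2.png')[110:210,280:410],None,fx=3,fy=3,interpolation=cv2.INTER_CUBIC)
b=cv2.resize(cv2.imread('pics/s3.png')[235:305,235:365],None,fx=3,fy=3,interpolation=cv2.INTER_CUBIC)
cv2.imwrite('pics/m4.png',np.vstack([a,b]))
```

```text
[0.52323514 0.19989838 0.20990473] [-0.44480848 -3.10664312 -0.00996404] 0.19947486014884072
```

View pics/m4.png

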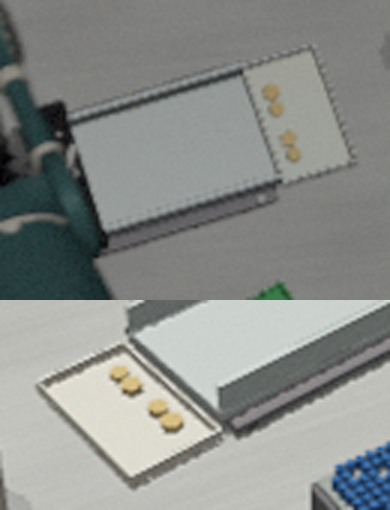

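All four chips lie in the pan: (270,92), (277,108), (289,137), (293,153) in the upper panel. Now the scraper goes back to its place.

Call:
drive_tool:
  deltas:
    - {"hand": 0,"offset": [-2,5,0],"angular": [0,0,0]}
    - {"hand": 0,"offset": [-3.7,10.8,0],"angular": [0,0,0]}
    - {"hand": 0,"offset": [-3.7,10.8,-5],"angular": [0,0,0]}
    - {"hand": 0,"offset": [-3.7,10.8,-10],"angular": [0,0,0]}
    - {"hand": 0,"offset": [-3.7,10.8,-14.5],"angular": [0,0,0]}
    - {"hand": 0,"offset": [-3.7,10.8,-16.2],"angular": [0,0,0]}
    - {"hand": 0,"offset": [-3.7,10.8,-16.5],"angular": [0,0,0]}
    - {"hand": 0,"offset": [-3.7,10.8,-16.5],"angular": [0,0,0]}

```text
time: 11.15
tool_pos: [0.4918, 0.2994, 0.0465]
tcp_rot: [0.45, 3.107, 0.003]
wrist_force: [0.0, 0.6, -1.7]
width: 0.203
```

Call:
drive_tool:
  deltas:
    - {"hand": 0,"offset": [0,0,-0.3],"angular": [0,0,0]}
    - {"hand": 0,"offset": [0,0,-0.65],"angular": [0,0,0]}
    - {"hand": 0,"offset": [0,0,-0.65],"angular": [0,0,0]}
    - {"hand": 0,"offset": [0,0,-0.65],"angular": [0,0,0]}

```text
time: 11.65
tool_pos: [0.4903, 0.2988, 0.0383]
tcp_rot: [0.45, 3.109, 0.0]
wrist_force: [-0.9, 0.2, -1.7]
width: 0.2
```

Call:
drive_tool:
  deltas:
    - {"hand": 0,"offset": [0,0,-0.12],"angular": [0,0,0]}
    - {"hand": 0,"offset": [0,0,-0.12],"angular": [0,0,0]}
    - {"hand": 0,"offset": [0,0,-0.12],"angular": [0,0,0]}
    - {"hand": 0.5,"offset": [0,0,-0.1],"angular": [0,0,0]}
    - {"hand": 1,"offset": [0,0,-0.1],"angular": [0,0,0]}
    - {"hand": 1,"offset": [0,0,0],"angular": [0,0,0]}
    - {"hand": 1,"offset": [0,0,0],"angular": [0,0,0]}
    - {"hand": 1,"offset": [0,0,0],"angular": [0,0,0]}

```text
time: 12.65
tool_pos: [0.4903, 0.2988, 0.0382]
tcp_rot: [0.45, 3.109, 0.0]
wrist_force: [0.7, 0.0, 0.7]
width: 0.995
```

Call:
drive_tool:
  deltas:
    - {"hand": 1,"offset": [0,0,4],"angular": [0,0,0]}
    - {"hand": 1,"offset": [0,0,10],"angular": [0,0,0]}
    - {"hand": 1,"offset": [0,0,16],"angular": [0,0,0]}
    - {"hand": 1,"offset": [2,-5,17],"angular": [0,0,0]}
    - {"hand": 1,"offset": [5,-10,17],"angular": [0,0,0]}
    - {"hand": 1,"offset": [8.6,-16,17],"angular": [0,0,0]}
    - {"hand": 1,"offset": [8.6,-19.6,17],"angular": [0,0,0]}
    - {"hand": 1,"offset": [8.6,-19.6,17],"angular": [0,0,0]}

```text
time: 13.65
tool_pos: [0.5766, 0.0999, 0.208]
tcp_rot: [-0.457, -3.108, 0.001]
wrist_force: [0.3, 1.6, -0.1]
width: 0.999
```

Run:
```python
from h import *
bot.read_camera('wrist');bot.read_camera('wrist')
c=snap('wrist','w5.png'); s=bot.read_state(); print(s['tool_pos'],s['tcp_rot'],s['q'])
```

```text
[0.57605589 0.10330158 0.20813062] [-4.50425208e-01 -3.10883697e+00 -7.98833323e-04] [ 1.34541494e-01  1.11345504e-01  1.82707595e+00  6.10883318e-04
  1.20331514e+00 -1.14870591e+00]
```

View pics/w5.png

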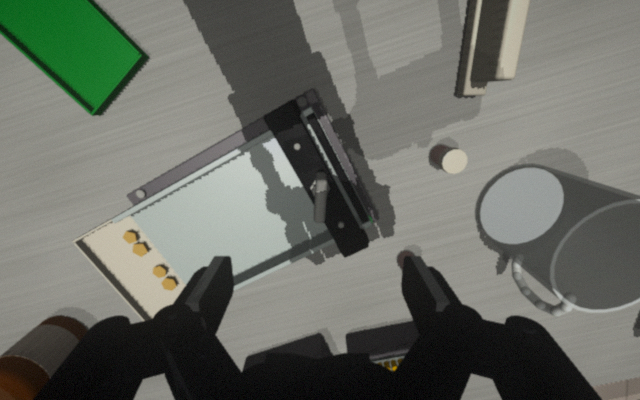

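Run:
```python
from h import *
c=np.load('pics/w5.png.npz')
print(px(c,[.576,.1025,.113]),px(c,[.576,.1025,.082]),px(c,[.557,.1083,.113]),px(c,[.595,.0967,.113]))
im=cv2.imread('pics/w5.png')[160:235,285:360]
cv2.imwrite('pics/w5c.png',cv2.resize(im*2,None,fx=6,fy=6,interpolation=cv2.INTER_CUBIC))
```

```text
[315.34795103 200.61334242] [315.52870429 189.49721979] [315.46792959 177.79510633] [315.23399659 222.28587622]
```

View pics/w5c.png

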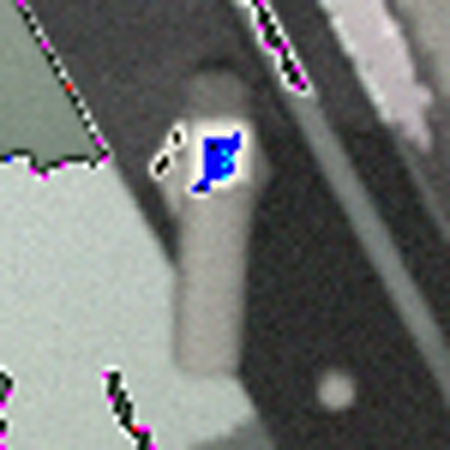

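The tab is at (320,200), within about 2 mm of the finger middle (318), and turned 2–3° clockwise from the tool. The scraper is standing upright at the top right. Descend and grip.

Call:
drive_tool:
  deltas:
    - {"hand": 1,"offset": [0.05,0.25,-4],"angular": [0,0,-2]}
    - {"hand": 1,"offset": [0.05,0.25,-8],"angular": [0,0,-2]}
    - {"hand": 1,"offset": [0.05,0.25,-11],"angular": [0,0,-2]}
    - {"hand": 1,"offset": [0.05,0.25,-12.5],"angular": [0,0,-2]}
    - {"hand": 1,"offset": [0.05,0.25,-12.5],"angular": [0,0,-2]}
    - {"hand": 0.4,"offset": [0.05,0.25,-12.5],"angular": [0,0,-2]}
    - {"hand": 0.4,"offset": [0.05,0.25,-12.5],"angular": [0,0,-2]}
    - {"hand": 0.25,"offset": [0.05,0.25,-12.5],"angular": [0,0,-2]}
  force: 30

```text
time: 14.8
tool_pos: [0.5775, 0.1054, 0.0844]
tcp_rot: [0.504, 3.099, 0.001]
wrist_force: [-0.3, 0.5, -0.1]
width: 0.374
```

Call:
drive_tool:
  deltas:
    - {"hand": 0,"offset": [0,0,0],"angular": [0,0,0]}
    - {"hand": 0,"offset": [0,0,0],"angular": [0,0,0]}
    - {"hand": 0,"offset": [0,0,0],"angular": [0,0,0]}
    - {"hand": 0,"offset": [0,0,0],"angular": [0,0,0]}

```text
time: 15.3
tool_pos: [0.5771, 0.1051, 0.0839]
tcp_rot: [0.504, 3.1, -0.0]
wrist_force: [-2.1, -1.9, 6.2]
width: 0.111
```

```bash
python3 -c "
from h import *
s=bot.read_state(); print(s)"
```

```text
{'time': 15.3, 'q': array([ 1.37886384e-01,  2.31996859e-01,  1.93375512e+00, -4.17443123e-04,
        9.75258604e-01, -1.11007926e+00]), 'joint_vel': array([ 7.30352590e-04,  2.38337335e-03, -3.60531249e-03,  3.80777124e-04,
       -7.46657345e-04, -7.15607927e-05]), 'joint_torque': array([  0.80490148, -41.79179549, -30.34804702,   0.3552359 ,
        -0.59462585,  -0.05852809]), 'tool_pos': array([0.57708088, 0.10509704, 0.08388449]), 'tcp_rot': array([ 5.04433450e-01,  3.10016397e+00, -2.49162252e-04]), 'wrist_force': array([-2.08073981, -1.89985649,  6.18589627]), 'torque': array([-0.28485943,  0.20683607, -0.00286366]), 'width': 0.11051059848383801}
```

Call:
drive_tool:
  deltas:
    - {"hand": 0,"offset": [0,0,0],"angular": [0,0,-10]}
    - {"hand": 0,"offset": [0,0,0],"angular": [0,0,-20]}
    - {"hand": 0,"offset": [0,0,-0.02],"angular": [0,0,-30]}
    - {"hand": 0,"offset": [0,0,-0.02],"angular": [0,0,-40]}
    - {"hand": 0,"offset": [0,0,-0.03],"angular": [0,0,-50]}
    - {"hand": 0,"offset": [0,0,-0.03],"angular": [0,0,-60]}
    - {"hand": 0,"offset": [0,0,-0.04],"angular": [0,0,-70]}
    - {"hand": 0,"offset": [0,0,-0.04],"angular": [0,0,-70]}

```text
time: 16.3
tool_pos: [0.5794, 0.1067, 0.0836]
tcp_rot: [2.192, 2.247, 0.009]
wrist_force: [4.2, 3.1, -1.1]
width: 0.107
```

```bash
cat > st.py <<'E'
from h import *
s=bot.read_state(); R=Ro.from_rotvec(s['tcp_rot']).as_matrix()
print(s['time'],s['tool_pos'].round(4),'yawx',np.degrees(np.arctan2(R[1,0],R[0,0])).round(2),'F',s['wrist_force'].round(1),'M',s['torque'].round(3),'q6',s['q'][5].round(3),'tau6',s['joint_torque'][5].round(3),s['width'].round(3))
E
python3 st.py
```

```text
Traceback (most recent call last):
  File "st.py", line 3, in <module>
    print(s['time'],s['tool_pos'].round(4),'yawx',np.degrees(np.arctan2(R[1,0],R[0,0])).round(2),'F',s['wrist_force'].round(1),'M',s['torque'].round(3),'q6',s['q'][5].round(3),'tau6',s['joint_torque'][5].round(3),s['width'].round(3))
                                                                                                                                                                                                                     ^^^^^^^^^^^^^^^^
AttributeError: 'float' object has no attribute 'round'
```

Call:
drive_tool:
  deltas:
    - {"hand": 0,"offset": [0,0,0],"angular": [0,0,-10]}
    - {"hand": 0,"offset": [0,0,0],"angular": [0,0,-20]}
    - {"hand": 0,"offset": [0,0,-0.02],"angular": [0,0,-30]}
    - {"hand": 0,"offset": [0,0,-0.02],"angular": [0,0,-40]}
    - {"hand": 0,"offset": [0,0,-0.03],"angular": [0,0,-50]}
    - {"hand": 0,"offset": [0,0,-0.03],"angular": [0,0,-60]}
    - {"hand": 0,"offset": [0,0,-0.03],"angular": [0,0,-60]}

```text
time: 17.18
tool_pos: [0.5813, 0.1057, 0.0835]
tcp_rot: [3.018, 0.861, 0.015]
wrist_force: [9.9, 2.0, -3.4]
width: 0.11
```

```bash
sed -i "s/s\['width'\].round(3)/s['width']/" st.py; python3 st.py
```

```text
17.175 [0.5813 0.1057 0.0835] yawx 31.83 F [ 9.9  2.  -3.4] M [ 0.139 -1.52   2.216] q6 1.155 tau6 2.647 0.11027199048262555
```

Call:
drive_tool:
  deltas:
    - {"hand": 0,"offset": [0,0,0],"angular": [0,0,0]}
    - {"hand": 0,"offset": [0,0,0],"angular": [0,0,0]}

```text
time: 17.42
tool_pos: [0.5813, 0.1057, 0.0835]
tcp_rot: [3.017, 0.863, 0.015]
wrist_force: [10.5, 1.3, -4.3]
width: 0.108
```

```bash
python3 st.py
```

```text
17.425 [0.5813 0.1057 0.0835] yawx 31.92 F [10.5  1.3 -4.3] M [ 0.104 -1.511  2.222] q6 1.154 tau6 2.187 0.10793122445050432
```

Call:
drive_tool:
  deltas:
    - {"hand": 0,"offset": [0,0,0],"angular": [0,0,4]}
    - {"hand": 0,"offset": [0,0,0],"angular": [0,0,4]}
    - {"hand": 0,"offset": [0,0,0],"angular": [0,0,4]}

```text
time: 17.8
tool_pos: [0.5813, 0.1057, 0.0835]
tcp_rot: [2.987, 0.964, 0.015]
wrist_force: [10.5, 1.5, -5.3]
width: 0.115
```

```bash
python3 st.py
```

```text
17.8 [0.5813 0.1057 0.0835] yawx 35.76 F [10.5  1.5 -5.3] M [ 0.1   -1.494  1.341] q6 1.086 tau6 1.314 0.11496340971267618
```

Call:
drive_tool:
  deltas:
    - {"hand": 0,"offset": [0,0,0],"angular": [0,0,4]}
    - {"hand": 0,"offset": [0,0,0],"angular": [0,0,4]}
    - {"hand": 0,"offset": [0,0,0],"angular": [0,0,4]}

```text
time: 18.18
tool_pos: [0.5813, 0.1058, 0.0834]
tcp_rot: [2.954, 1.063, 0.015]
wrist_force: [10.7, -0.4, -5.3]
width: 0.115
```

```bash
python3 st.py
```

```text
18.175 [0.5813 0.1058 0.0834] yawx 39.58 F [10.7 -0.4 -5.3] M [ 0.08  -1.508  0.376] q6 1.018 tau6 0.347 0.11458121336170578
```

Unwinding shows an elastic stall: the moment falls 0.25 Nm per degree and reaches zero near a tool yaw of 41°. I take that as the seat, about 120° clockwise from the start. Now I'll back off to a yaw of about 131°.

Call:
drive_tool:
  deltas:
    - {"hand": 0,"offset": [0,0,0],"angular": [0,0,8]}
    - {"hand": 0,"offset": [0,0,0],"angular": [0,0,16]}
    - {"hand": 0,"offset": [0,0,0.01],"angular": [0,0,24]}
    - {"hand": 0,"offset": [0,0,0.02],"angular": [0,0,32]}
    - {"hand": 0,"offset": [0,0,0.03],"angular": [0,0,40]}
    - {"hand": 0,"offset": [0,0,0.03],"angular": [0,0,48]}
    - {"hand": 0,"offset": [0,0,0.03],"angular": [0,0,48]}

```text
time: 19.05
tool_pos: [0.5795, 0.1066, 0.0835]
tcp_rot: [2.266, 2.172, 0.009]
wrist_force: [6.1, 3.8, -0.5]
width: 0.11
```

```bash
python3 st.py
```

```text
19.05 [0.5795 0.1066 0.0835] yawx 87.58 F [ 6.1  3.8 -0.5] M [ 0.47  -0.855  0.144] q6 0.18 tau6 -0.271 0.11010346536617321
```

Call:
drive_tool:
  deltas:
    - {"hand": 0,"offset": [0,0,0],"angular": [0,0,8]}
    - {"hand": 0,"offset": [0,0,0],"angular": [0,0,16]}
    - {"hand": 0,"offset": [0,0,0.01],"angular": [0,0,24]}
    - {"hand": 0,"offset": [0,0,0.02],"angular": [0,0,32]}
    - {"hand": 0,"offset": [0,0,0.02],"angular": [0,0,40]}
    - {"hand": 0,"offset": [0,0,0.02],"angular": [0,0,43.7]}
    - {"hand": 0,"offset": [0,0,0.02],"angular": [0,0,43.7]}
    - {"hand": 0,"offset": [0,0,0.02],"angular": [0,0,43.7]}

```text
time: 20.05
tool_pos: [0.5779, 0.106, 0.0837]
tcp_rot: [1.298, 2.859, 0.003]
wrist_force: [1.8, 3.0, 4.4]
width: 0.109
```

```bash
python3 st.py
python3 - <<'E'
from h import *
a=snap('wrist','w6.png')['frame']; b=snap('scene','s6.png')['frame'][150:320,200:430]; t=snap('top','t6.png')['frame']
b=cv2.resize(b,(400,296),interpolation=cv2.INTER_CUBIC)
t=cv2.resize(t[100:240,220:409],(400,296),interpolation=cv2.INTER_CUBIC)
cv2.imwrite('pics/m6.png',np.vstack([cv2.resize(a,(480,300)).copy() if 0 else cv2.copyMakeBorder(cv2.resize(a,(480,300)),0,0,160,160,cv2.BORDER_CONSTANT),np.hstack([b,t])]))
E
```

```text
20.05 [0.5779 0.106  0.0837] yawx 131.16 F [1.8 3.  4.4] M [ 0.556 -0.304  0.052] q6 -0.58 tau6 0.05 0.10902987907304032
```

View pics/m6.png

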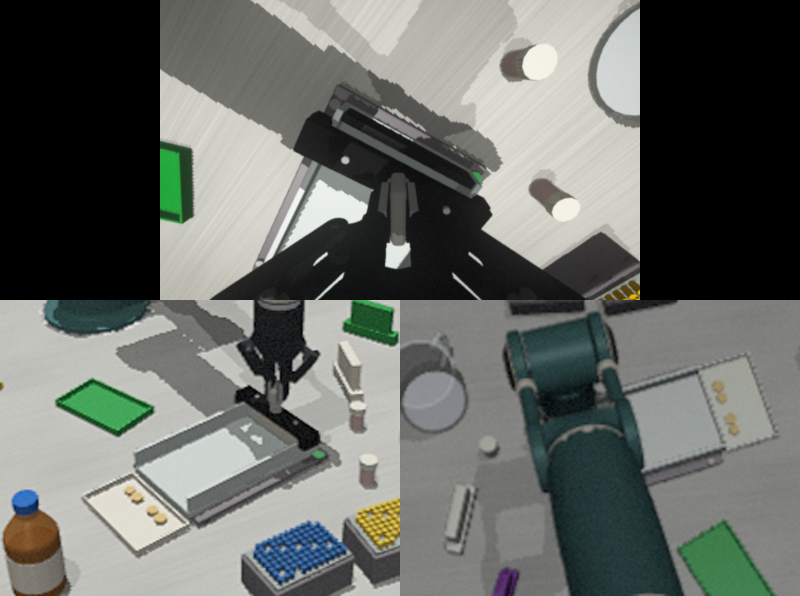

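Call:
drive_tool:
  deltas:
    - {"hand": 0,"offset": [0,0,0],"angular": [0,0,0]}
    - {"hand": 0,"offset": [0,0,0],"angular": [0,0,0]}

```text
time: 20.45
tool_pos: [0.5778, 0.106, 0.0837]
tcp_rot: [1.297, 2.859, 0.003]
wrist_force: [1.9, 4.8, 5.7]
width: 0.11
```

```bash
python3 st.py; python3 -c "
from h import *
print(bot.read_state()['joint_vel'].round(4)); print(bot.finish_job())"
```

```text
20.45 [0.5778 0.106  0.0837] yawx 131.19 F [1.9 4.8 5.7] M [ 0.719 -0.383  0.036] q6 -0.581 tau6 0.026 0.11027849060273846
[-0.0002 -0.0009  0.0005 -0.0008 -0.0006  0.0016]
the job is handed in; nothing more can be done
None
```

The job is done and handed in at about 20.5 s; the hand-in reports no verdict.

- **Chips and scraper:** I pushed all four chips off the open end with the scraper block. The last pictures show all four in the pan, and the scraper upright and let go on the bench about where it started. The vials, jug and bottle look undisturbed in those pictures. I did not measure any bystander's position, and the last pictures do not show all of them.
- **Thumbscrew:** I turned it about 120° clockwise until it stalled. The stall was a nearly pure twisting load of about 2.2 Nm, with hardly any change in side force, so I took it as the seat. I then backed it off about 90° from the point where that load vanished. The arm ended still, gripping the tab at 30 N with almost no leftover twist (0.04 Nm).

**Checks that disagreed:**
- My early guess that the tab lines up with the tray when seated did not hold. It stalled about 29° short of that, and I went by the measured stall. I had no direct view of the comb teeth on the floor.
- One early wrist picture placed objects about 7 mm off from the top view. Later pictures agreed with the top view.
- The grip on the tab was about 2.5 mm off the screw's axis, which gave up to about 11 N of side force while turning.

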